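# Strain check of a glass cell in the polariscope

### The job

Clear the polariscope first: take the glass rod that still lies across its light path and lay it gently, not dropped, into an empty groove of the corrugated rod rest, resting on both strips and with its button to the same side as the other rods' buttons. Then pick up the large rectangular cell from the black slab by its two narrow frosted faces only, never touching its clear windows, and hold it upright in the polariscope's light path, about midway between lamp and analyser, its middle on the axis of the beam and its windows square to the light, the glass never touching the instrument. Finish while still holding it there, still, and leave everything else where it is.

Things in the scene. Friction and masses are not known exactly. Their poses are not given: they have to be found in the camera images.
- polariscope: Bench polariscope, fixed, z up. Origin on the table under mid light path. Light runs level along its own y, from the white lamp house (window face at y = -95 mm; house 115 wide in x, 100 deep, top 165 mm high) to the analyser ring on a pillar (y = +95 to +107, ring 74 diameter, top 168 high); 190 mm gap. Grey base 190 (x) by 340 mm, y -210 to +130, 14 thick.
- beam (a point): Point on the light path's axis midway between lamp and analyser, 130 mm above the polariscope's origin; axes as the polariscope's. Specimen rest: two V-topped steel pillars 30 mm wide in y and 10 thick at x = -78 and +78 mm, y = 0, tops 136 mm above the table; the space between them is free down to the base.
- rod: Clear glass rod, 222 mm long, 10 mm diameter, 40 g, a flat button 18 diameter, 7 thick on one end. Origin on its axis 1 mm from mid length; own x along it towards the button (end at +112 mm, plain end -110). Starts level on the specimen rest, across the light along polariscope x, button to +x, up to 12 mm off centre; free to roll about its x, so its y and z may point anywhere.
- rod_head (a point): Point on the rod's axis 90 mm from the origin, button side.
- rod_tail (a point): Point on the rod's axis 90 mm from the origin, plain end.
- rod_rest: Rod rest, fixed: two zigzag steel strips 26 mm wide at x = -58 and +58 mm, nothing between. Origin on the table at its centre; grooves along its x: eight 90-degree Vs at y = -84 to +84 mm, every 24; bottoms 12, crests 24 mm high; a rod in one has its axis 19 mm high. Grooves -84, -60 and +84 hold other rods, the rest are empty. Their buttons point to +x.
- rod_b: Bystander: a rod of the same shape lying in the rest (origin at mid length on its axis, own x towards its button), in the groove at rest y = -84 mm, button towards rest +x, shifted up to 14 mm along the groove. Leave it.
- rod_c: Bystander: a rod of the same shape lying in the rest (origin at mid length on its axis, own x towards its button), in the groove at rest y = -60 mm, button towards rest +x, shifted up to 14 mm along the groove. Leave it.
- rod_d: Bystander: a rod of the same shape lying in the rest (origin at mid length on its axis, own x towards its button), in the groove at rest y = +84 mm, button towards rest +x, shifted up to 14 mm along the groove. Leave it.
- cell: The cell to check, largest of three glass pieces on the slab: empty, open-topped, 42 wide (x), 22 deep (y), 60 mm tall, 70 g. Origin under its centre, z up. Narrow faces (+x, -x, 42 mm apart, 22 wide, whole height) are frosted; broad faces (+y, -y) are clear polished windows, 1 mm behind the frosted plates' edges. Starts upright, own x within 0.6 rad of world x.
- cell_mid (a point): Middle of the cell: 30 mm above its underside, on its own z axis.
- cell_side_a: Frosted plate of the cell, 4 mm thick, on its +x side (frame as the cell's).
- cell_side_b: Frosted plate of the cell, 4 mm thick, on its -x side (frame as the cell's).
- cell_window_a: Polished window of the cell on its +y side (frame as the cell's). Not to be touched.
- cell_window_b: Polished window of the cell on its -y side (frame as the cell's). Not to be touched.
- small_cell: Bystander on the slab: small glass cell 22 x 16 x 36 mm, origin under its centre. The cell, this and the vial change places.
- vial: Bystander on the slab: round glass vial, 26 mm diameter, 50 mm tall, origin under its centre.
- slab: Black stone slab, fixed, 340 (x) x 165 (y) x 10 mm thick; origin at the centre of its underside on the table. The three pieces of glassware stand on it, at least 90 mm apart (centres).
- can: Bystander: steel can 74 mm diameter, 110 mm tall with rods sticking out to 210 mm; origin under its centre, beyond the slab.
- paddle: Bystander: graphite paddle with wooden handle, 215 mm long, 18 mm high, lying nearest the robot; origin under the handle's end, own x towards the graphite.
- calliper: Bystander: steel calliper, 150 mm long, 8 mm high, lying at the back; origin under its middle.

How it is judged:
On the way, in this order (a step that is already met when the one before it is completed fails the run):
1. the rod lies in an empty groove of the rod rest, button to the same side as the others, and is let go (y of rod in the frame of rod_rest between -0.096 and 0.096 m and x of rod in the frame of rod_rest between -0.035 and 0.035 m and z of rod_head in the frame of rod_rest between 0.014 and 0.0235 m and z of rod_tail in the frame of rod_rest between 0.014 and 0.0235 m and x of rod_head in the frame of rod_rest above 0.05 m and angle between the x axis of rod and the x axis of rod_rest, either way round below 0.09 rad and contact force between the fingers and rod below 0.05 N and linear speed of rod below 0.02 m/s), for 0.2 s.
2. the cell is lifted clear of the slab between the fingers, by both frosted faces (contact force between the fingers and cell_side_a above 1 N and contact force between the fingers and cell_side_b above 1 N and height (world z) of cell above 0.03 m), for 0.1 s.
At the end, for the whole second after the job is handed in: Cell held still by both frosted faces, its middle within 10 mm of the beam axis sideways and in height and 40 mm of midway, square and upright within 0.12 rad, clear of the polariscope; rod released, seated in a groove on both strips, within 35 mm of centred, button on the others' side (all of step 1 and contact force between the fingers and cell_side_a above 1 N and contact force between the fingers and cell_side_b above 1 N and x of cell_mid in the frame of beam between -0.01 and 0.01 m and z of cell_mid in the frame of beam between -0.01 and 0.01 m and y of cell_mid in the frame of beam between -0.04 and 0.04 m and angle between the y axis of cell and the y axis of polariscope, either way round below 0.12 rad and angle between cell's own z axis and vertical below 0.12 rad and linear speed of cell below 0.02 m/s and contact force between cell and polariscope below 0.05 N and contact force between the fingers and cell_window_a below 0.3 N and contact force between the fingers and cell_window_b below 0.3 N); the arm keeps its last pose, push and grip.
It fails at once if a finger touches a polished window of the cell (over 0.3 N) (contact force between the fingers and cell_window_a above 0.3 N or contact force between the fingers and cell_window_b above 0.3 N).
It fails at once if the cell knocks against the polariscope (over 1 N) (contact force between cell and polariscope above 1 N).
It fails at once if the rod is dropped (falls free faster than 0.5 m/s, about 13 mm) (contact force between the fingers and rod below 0.02 N and contact force between rod and polariscope below 0.02 N and linear speed of rod above 0.5 m/s).
It fails at once if the cell is tipped by more than 0.6 rad (angle between cell's own z axis and vertical above 0.6 rad).
It fails at once if another thing is moved by more than 25 mm (distance of any of rod_b, rod_c, rod_d, small_cell, vial, can, paddle, calliper from where it was at the start of the episode above 0.025 m).
It also fails if it takes over 58 s, if anything falls off the work surface, if the arm or the gripper's body presses on something with over 40 N, if the wrist force passes 120 N, or if a joint passes its speed limit or range.

### The arm

A 6-joint arm with a two-finger parallel gripper is mounted at the origin on the work surface. World frame = base frame: x ahead of the robot, y to its left, z up, the work surface at z = 0. Lengths are in m, angles in rad, forces in N, time in s.
With the tool pointing down it reaches from about 0.375 to 0.9 m from the base axis. Payload 3.1 kg.
Tool frame: the origin (TCP) lies midway between the tips of the shut fingers; the grasp point (between the pads) lies robot.grip_depth behind it (robot.grip_depth is the distance from the TCP to the grasp point, in m); z points along the fingers, y is the line along which they close (so a half turn about z gives the same grasp; the last joint's range is limited). The gripper opens to 87 mm and grips with 3 to 60 N. Pads are 19 mm wide; open, the fingers measure 117 mm over their backs; the gripper's body (75 mm by 190 mm) begins 51 mm behind the grasp point.
Start: joints at [1.165, 0.527, 1.433, -0, 1.181, -0.178], TCP at [0.141, 0.609, 0.223] pointing down, gripper open.
Joint ranges: [-3.08, 3.08], [-0.75, 2.2], [0.22, 2.44], [-1.43, 4.57], [0, 2.65], [-2.85, 2.85]. Speed limits (rad/s): [2.79, 2.79, 3.14, 3.14, 3.14, 3.14].

### API

Orientations are given as a unit quaternion [x, y, z, w].
In Python, from rig import robot gives the robot as it stands.
- The arm moves only by the tool tcp_steps, called after "Emit:" by a JSON object that holds its "api" and its "payload", one argument or row to a line. Schema: {"type":"object","properties":{"offsets":{"type":"object","properties":{"increments":{"type":"array","items":{"type":"array","items":{"type":"number"},"minItems":4,"maxItems":4},"minItems":1,"maxItems":20}},"additionalProperties":false,"required":["increments"]},"finger_gap":{"type":"number"},"grip_force":{"type":"number"},"only":{"type":"string"},"quiet":{"type":"boolean"},"lines":{"type":"string"}},"required":["offsets"],"additionalProperties":false}. offsets is an object whose key "increments" holds a list of rows, 1 to 20 of them, each of 4 numbers: dx, dy, dz in m, then a turn about the tool's z in rad; each row shifts and turns the commanded pose from where the row before left it, along the tool's axes as they then stand; what a row does not reach is not made up. A row lasts 1/12 s, in which the tool goes at most 0.0417 m and 0.125 rad, less where a joint would pass 70% of its speed; a pose out of reach is approached as far as the arm can. finger_gap is the finger opening in m, set as the call begins (left out keeps the last). The fingers move at their own pace and stop on an object; grip_force is the grip in N (left out, the last holds). Time passes only in rows, so rows that do not move let the fingers close. The tool returns the time, the measured TCP pose, the force, the opening and the grip force at its end. only (a regular expression) keeps the lines of the reply that match it, lines (a string "A,B") keeps lines A to B, and quiet returns only ok. Input that does not fit is refused with a message, and nothing moves.
- robot.get_obs(): the state, without advancing time (a new reading comes with each control period).
- robot.camera(name): name is "side" or "top" or "wrist"; returns a dict with "img" (420x560x3 uint8, red, green, blue), "fx", "fy", "cx", "cy" (pixels), "k1" (the pictures are not rectified: a ray, as slopes to the right and down, at radius r is drawn at 1 + k1 r^2 times it, then the intrinsics apply), "xyz" and "attitude" of the camera in the world. Camera axes: x right, y down, z forward; pixel columns grow to the right and rows downward; lengths in m; the calibration is good to about 2 mm. A picture is of the moment at which its call begins. There is no depth.
- robot.hand_in(): hands the job in; it is judged then, once.
The state is a dict: "time": time; "q": joint angles; "joint_velocities": joint speeds; "joint_torque": joint torques, N m; "position": TCP position; "tool_rot": TCP orientation; "ft_force": force on the tool from outside, world axes, zero at the start; "moment": the same for the moment, N m; "grip_width": finger opening in m; "grip_force": force on a finger pad.
Only numpy, scipy, OpenCV 4.12 (cv2) and the standard library are available. Lean on these libraries where they do the work, as an engineer would, in place of code of your own. Each camera call takes 0.05 s, during which the arm holds its last target. There are 200 camera calls.

## Working session

There is one attempt and no reset: what is moved stays moved. The work goes in short steps, Python scripts to look and compute and a tool call to move; the robot and the scene stay as the last step left them, time stands still between calls to the robot, and variables do not carry over. Pictures are saved under pics/ and viewed, at most 10 in all, crops included, and the job is handed in when it is done.

```bash
mkdir -p pics
```

Create h.py:
```python
import numpy as np, cv2
from scipy.spatial.transform import Rotation as R
from rig import robot
def ray(c,u,v):
    K=np.array([[c['fx'],0,c['cx']],[0,c['fy'],c['cy']],[0,0,1]])
    x=(u-c['cx'])/c['fx'];y=(v-c['cy'])/c['fy'];rd=np.hypot(x,y);r=rd
    for _ in range(30): r=rd/(1+c['k1']*r*r)
    s=r/rd if rd>0 else 1
    A=rot(c);d=A@np.array([x*s,y*s,1]);return np.array(c['xyz']),d
def rot(c):
    a=np.array(c['attitude']);return a if a.shape==(3,3) else R.from_quat(a).as_matrix()
def onz(c,u,v,z):
    o,d=ray(c,u,v);return o+d*(z-o[2])/d[2]
def proj(c,P):
    p=rot(c).T@(np.array(P)-np.array(c['xyz']));x,y=p[:2]/p[2];f=1+c['k1']*(x*x+y*y)
    return np.array([c['fx']*x*f+c['cx'],c['fy']*y*f+c['cy']])
def snap(n,f):
    c=robot.camera(n);cv2.imwrite('pics/%s.png'%f,c['img'][:,:,::-1]);import pickle;pickle.dump(c,open('pics/%s.pkl'%f,'wb'));return c
def load(f):
    import pickle;return pickle.load(open('pics/%s.pkl'%f,'rb'))
```

Run:
```python
from h import *
for n in('top','side'):
    c=snap(n,n+'0');print({k:c[k] for k in c if k!='img'})
print(robot.get_obs(),robot.grip_depth)
```

```text
{'fx': 505.83379001872885, 'fy': 505.83379001872885, 'cx': 287.7911832086235, 'cy': 207.423669008055, 'k1': -0.14719098260679542, 'xyz': array([0.45024462, 0.08746667, 1.21940933]), 'attitude': array([-0.69717743,  0.71600432, -0.02909134,  0.02085999])}
{'fx': 391.06235450726155, 'fy': 391.06235450726155, 'cx': 278.4531953153296, 'cy': 210.53623229581854, 'k1': 0.016170320978820672, 'xyz': array([ 0.3579339 , -0.4703689 ,  0.69231415]), 'attitude': array([ 0.91120595, -0.16226909,  0.05539193, -0.37457201])}
{'time': 0.1, 'q': array([ 1.16449233e+00,  5.28413526e-01,  1.43374472e+00, -9.50469899e-06,
        1.18139973e+00, -1.78530560e-01]), 'joint_velocities': array([-0.00027534, -0.00014179, -0.0022016 , -0.00016811,  0.00216733,
       -0.00162439]), 'joint_torque': array([-2.39205980e-05, -4.40988028e+01, -1.77150965e+01,  6.34813076e-02,
        5.33529266e-02, -4.52669224e-05]), 'position': array([0.14086389, 0.60825625, 0.22165408]), 'tool_rot': array([ 1.13638836e-01,  9.93521640e-01, -9.42216227e-04, -2.79061946e-04]), 'ft_force': array([-0.86192612,  0.26611165, -0.38962808]), 'moment': array([-0.01384505, -0.0150508 ,  0.01468069]), 'grip_force': 0.0, 'grip_width': 0.08688244572154406} 0.0187
```

View pics/top0.png

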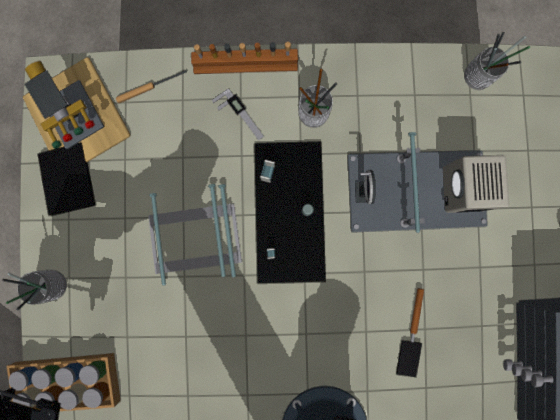

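View pics/side0.png

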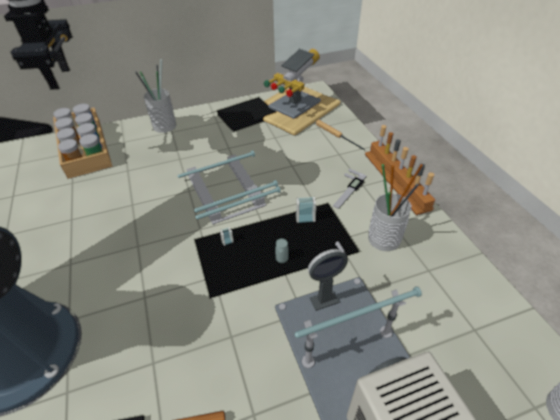

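The top view shows the rod on the polariscope from (413,133) to (418,231), with the lamp on the right. The rest holds a single rod near x=157 and a pair near 215–230. The slab is at (290,212) and the large cell at (268,171). I'll enlarge the parts that matter.

Run:
```python
import cv2,numpy as np
i=cv2.imread('pics/top0.png')
a=cv2.resize(i[170:295,140:250],None,fx=4,fy=4,interpolation=cv2.INTER_CUBIC)   # 440x500
b=cv2.resize(i[125:245,340:430],None,fx=4,fy=4,interpolation=cv2.INTER_CUBIC)   # 360x480
o=np.zeros((500,800,3),np.uint8);o[:,:440]=a;o[:480,440:]=b
cv2.imwrite('pics/crop1.png',o)
s=cv2.imread('pics/side0.png')
a=cv2.resize(s[185:260,290:340],None,fx=6,fy=6,interpolation=cv2.INTER_CUBIC) #300x450
b=cv2.resize(i[150:200,250:290],None,fx=9,fy=9,interpolation=cv2.INTER_CUBIC) #360x450
cv2.imwrite('pics/crop2.png',np.hstack([a,b]))
```

```text
(no output)
```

View pics/crop1.png

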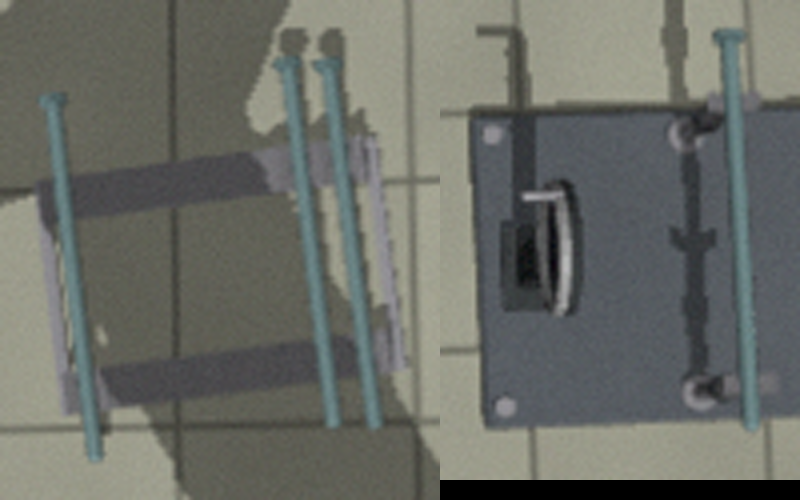

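View pics/crop2.png

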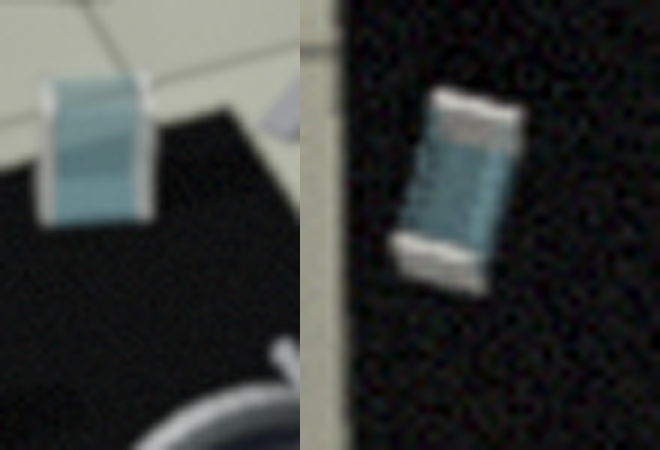

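Reading the crops:
- **Rest:** buttons are at the far ends. Rod d runs (153.5,194.5)–(163.8,284.5), c runs (212,185.5)–(223.3,276) and b runs (222,186.3)–(233.5,276).
- **Polariscope rod:** button at (412.3,134.3), plain end at (418,232).
- **Cell:** top rim centred at about (267.9,169.5), frosted ends up and down in the picture.

Run:
```python
from h import *
t=load('top0');s=load('side0')
R_={'d':((153.5,194.5),(163.75,284.5)),'c':((212,185.5),(223.25,276)),'b':((222,186.25),(233.5,276))}
for k,(a,b) in R_.items():
    A=onz(t,*a,.019);B=onz(t,*b,.019);d=A-B;print(k,((A+B)/2)[:2],np.hypot(*d[:2]),np.degrees(np.arctan2(d[1],d[0])), 'side px',proj(s,A),proj(s,B))
for z in(.136,.14,.145):
    A=onz(t,412.25,134.25,z);B=onz(t,418,232,z);d=A-B;print('rod',z,A,B,np.hypot(*d[:2]),np.degrees(np.arctan2(d[1],d[0])),proj(s,A),proj(s,B))
P=onz(t,348.5,152.5,.014);Q=onz(t,351.75,231.5,.014);d=P-Q;print('base',P,Q,np.hypot(*d[:2]),np.degrees(np.arctan2(d[1],d[0])))
d/=np.linalg.norm(d);print('polorigin est',(P+Q)/2-.130*np.array([-d[1],d[0],0]))
f=lambda u,v:onz(t,250+(u-300)/9,150+v/9,.07)
U=(f(436,88)+f(525,103))/2;L=(f(392,245)+f(488,262))/2;d=U-L
print('cell',U,L,(U+L)/2,np.hypot(*d[:2]),np.degrees(np.arctan2(d[1],d[0])), (f(436,88)-f(525,103)))
c=(U+L)/2;print('cell base/top side px',proj(s,[c[0],c[1],.01]),proj(s,c))
# rest strip ends etc
for n,p in dict(lensTop=(326,248)).items(): pass
```

```text
d [0.46686942 0.38305659] 0.21657773900416216 5.815454315479394 side px [252.31837707 153.89929531] [177.19669316 176.56677966]
c [0.48438702 0.2407305 ] 0.2170477658621455 6.017586912786064 side px [274.91803484 183.67151348] [194.10095867 210.73795022]
b [0.48287496 0.21659151] 0.21518569625255712 6.158433929638931 side px [277.12237959 189.74940421] [195.84857866 217.59675535]
rod 0.136 [ 0.6810853  -0.20463729  0.136     ] [ 0.46593593 -0.2069844   0.136     ] 0.21516216857504683 0.6250249705005955 [415.77765773 289.78618976] [294.42814822 333.25467655]
rod 0.14 [ 0.68023302 -0.20355883  0.14      ] [ 0.465878   -0.20589727  0.14      ] 0.2143677793726383 0.6250249705005995 [415.5082396  288.05480543] [294.15282727 331.37455123]
rod 0.145 [ 0.67916768 -0.20221075  0.145     ] [ 0.46580558 -0.20453836  0.145     ] 0.21337479286962768 0.6250249705006081 [415.16886564 285.87312701] [293.8059229  329.00560806]
base [ 0.66472422 -0.07821934  0.014     ] [ 0.47366606 -0.07903512  0.014     ] 0.1910598998991146 0.24464061738381052
polorigin est [ 0.56975021 -0.20862604  0.014     ]
cell [0.6401797  0.11077315 0.07      ] [0.59984008 0.1220337  0.07      ] [0.62000989 0.11640342 0.07      ] 0.041881801270618906 -15.596737146741297 [0.00446537 0.02260388 0.        ]
cell base/top side px [304.74827446 218.97982703] [305.46751026 200.95795016]
```

Add to h.py:
```python
def go(x,y,z,yaw):  # prints remaining shift in tool axes after the turn; yaw = angle of tool y
    o=robot.get_obs();A=R.from_quat(o['tool_rot']).as_matrix();w=np.array([x,y,z])-o['position']
    y0=np.arctan2(A[1,1],A[0,1]);c,s=np.cos(yaw),np.sin(yaw)
    print('t',o['time'],'turn',round(y0-yaw,3),'shift(after turn)',np.round([w[0]*s-w[1]*c if 0 else -(w[0]*s-w[1]*c),w[0]*c+w[1]*s,-w[2]],4),
      'now axes',np.round(A.T@w,4),'tilt',round(np.arccos(-A[2,2]),4))
```

```text
(no output)
```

Emit:
{"api": "tcp_steps", "payload": {
  "offsets": {"increments": [[0, 0, 0, -0.118], [0, 0, 0, -0.118], [-0.02, -0.034, -0.002, 0], [-0.02, -0.034, -0.002, 0], [-0.02, -0.034, -0.002, 0], [-0.02, -0.034, -0.002, 0], [-0.02, -0.034, -0.002, 0], [-0.02, -0.034, -0.002, 0], [-0.02, -0.034, -0.002, 0], [-0.02, -0.034, -0.002, 0], [-0.02, -0.034, -0.002, 0], [-0.02, -0.034, -0.002, 0], [-0.02, -0.034, 0, 0], [-0.02, -0.034, 0, 0], [-0.02, -0.034, 0, 0], [-0.02, -0.034, 0, 0], [-0.02, -0.034, 0, 0], [-0.02, -0.034, 0, 0], [-0.02, -0.034, 0, 0], [-0.02, -0.034, 0, 0]]},
  "finger_gap": 0.087,
  "grip_force": 10
}}

```text
time: 1.77
position: [0.5065, -0.0021, 0.2423]
tool_rot: [-0.004, 1.0, 0.0, -0.0]
ft_force: [0.9, -0.1, 0.1]
grip_width: 0.0871
grip_force: 0.0
```

```bash
python3 -c "
from h import *
go(.5725,-.206,.24,np.radians(90.4))"
```

```text
t 1.7667 turn 0.001 shift(after turn) [-0.0646 -0.2044  0.0023] now axes [-0.0645 -0.2044  0.0022] tilt 0.0008
```

Emit:
{"api": "tcp_steps", "payload": {
  "offsets": {"increments": [[-0.01, -0.034, 0, 0], [-0.011, -0.034, 0, 0], [-0.011, -0.034, 0, 0], [-0.011, -0.034, 0, 0], [-0.011, -0.034, 0, 0], [-0.0105, -0.034, 0, 0], [0, 0, 0, 0], [0, 0, 0, 0], [0, 0, 0, 0]]}
}}

```text
time: 2.52
position: [0.5714, -0.203, 0.2418]
tool_rot: [-0.004, 1.0, 0.001, -0.001]
ft_force: [0.2, 0.9, -0.2]
grip_width: 0.0872
grip_force: 0.0
```

```bash
python3 -c "
from h import *
go(.5725,-.206,.124,np.radians(90.4));c=snap('wrist','w1')
print(c['xyz'],proj(c,[.5725,-.206,.136]),proj(c,[.57,-.20,.136]))"
```

```text
t 2.5167 turn 0.001 shift(after turn) [-0.0011 -0.003   0.1178] now axes [-0.0013 -0.0032  0.1177] tilt 0.0026
[ 0.48770992 -0.20351076  0.40566477] [276.67229561 211.65618102] [284.38353368 208.64761119]
```

View pics/w1.png

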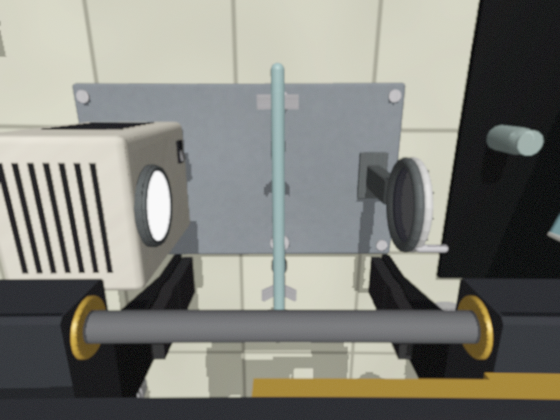

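The wrist picture shows the rod upright at column 278, with its plain end at (277,66). The pillar tops are at (277.5,102) and (278.5,293), and the expected column was 276.7, so the estimate is good.

```bash
python3 -c "
from h import *
c=load('w1')
for p in((277.5,102),(278.5,293),(277,66),(83,96),(395,96)):print(onz(c,*p,.136 if p[0]in(277.5,278.5,277) else .016))
for f in ((102,.131),(293,.131)):print(onz(c,278,*f))
"
```

```text
[ 0.49071711 -0.20570924  0.136     ]
[ 0.64411627 -0.20419213  0.136     ]
[ 0.4670641  -0.20615487  0.136     ]
[ 0.48853946 -0.40413432  0.016     ]
[ 0.48558392 -0.0867208   0.016     ]
[ 0.49077008 -0.20538769  0.131     ]
[ 0.64701906 -0.20463254  0.131     ]
```

Emit:
{"api": "tcp_steps", "payload": {
  "offsets": {"increments": [[-0.0006, -0.0012, 0.02, 0], [-0.0006, -0.0012, 0.02, 0], [0, 0, 0.02, 0], [0, 0, 0.02, 0], [0, 0, 0.02, 0], [0, 0, 0.017, 0], [0, 0, 0, 0], [0, 0, 0, 0]]}
}}

```text
time: 3.23
position: [0.5727, -0.2042, 0.1251]
tool_rot: [-0.005, 1.0, 0.001, -0.001]
ft_force: [1.0, -0.0, 0.0]
grip_width: 0.0871
grip_force: 0.0
```

```bash
python3 -c "
from h import *
go(.5725,-.205,.124,np.radians(90.4))"
```

```text
t 3.2333 turn 0.003 shift(after turn) [ 0.0002 -0.0008  0.0011] now axes [ 0.0002 -0.0008  0.0011] tilt 0.0028
```

Emit:
{"api": "tcp_steps", "payload": {
  "offsets": {"increments": [[0, 0, 0, 0], [0, 0, 0, 0], [0, 0, 0, 0], [0, 0, 0, 0], [0, 0, 0, 0], [0, 0, 0, 0], [0, 0, 0, 0], [0, 0, 0, 0]]},
  "finger_gap": 0,
  "grip_force": 20
}}

```text
time: 3.9
position: [0.5735, -0.2061, 0.1256]
tool_rot: [-0.004, 1.0, -0.0, 0.0]
ft_force: [-1.5, -0.0, -0.3]
grip_width: 0.0416
grip_force: 0.0
```

Emit:
{"api": "tcp_steps", "payload": {
  "offsets": {"increments": [[0, 0, -0.01, 0], [0, 0, -0.02, 0], [0, 0, -0.03, 0], [0, 0, -0.03, 0], [0, 0, -0.03, 0], [0, 0, 0, 0], [0, 0, 0, 0], [0, 0, 0, 0]]}
}}

```text
time: 4.57
position: [0.5731, -0.2058, 0.2457]
tool_rot: [-0.004, 1.0, 0.0, -0.0]
ft_force: [0.1, 0.8, -0.5]
grip_width: 0.0005
grip_force: 0.0
```

```bash
python3 -c "
from h import *
c=snap('side','s1');o=robot.get_obs();p=o['position'];print(p,o['grip_width'])
go(.477,.31,.24,np.radians(96))"
```

```text
[ 0.572643   -0.20557267  0.24475314] 0.0005858376288617022
t 4.6167 turn -0.097 shift(after turn) [0.0412 0.5227 0.0048] now axes [0.0914 0.5163 0.0055] tilt 0.0022
```

View pics/s1.png

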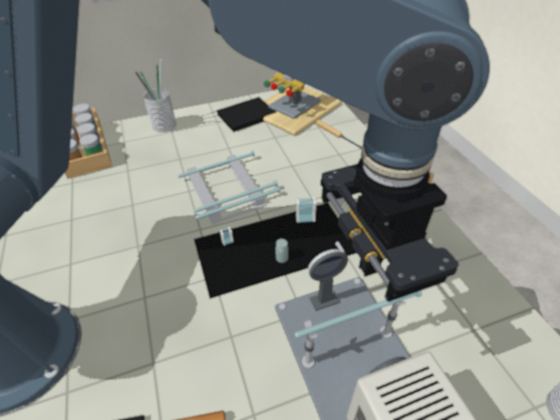

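The fingers hadn't finished closing when I lifted, so the rod is still on its rest, ends at (298,333) and (417,293), unmoved. I'll reopen part way and repeat with more closing time.

Emit:
{"api": "tcp_steps", "payload": {
  "offsets": {"increments": [[0, 0, 0, 0], [0, 0, 0, 0], [0, 0, 0, 0], [0, 0, 0, 0], [0, 0, 0, 0], [0, 0, 0, 0], [0, 0, 0, 0], [0, 0, 0, 0], [0, 0, 0.02, 0], [0, 0, 0.02, 0], [0, 0, 0.02, 0], [0, 0, 0.02, 0], [0, 0, 0.02, 0], [0, 0, 0.0205, 0], [0, 0, 0, 0], [0, 0, 0, 0]]},
  "finger_gap": 0.05,
  "grip_force": 20
}}

```text
time: 5.95
position: [0.5729, -0.2057, 0.1243]
tool_rot: [-0.004, 1.0, 0.001, -0.001]
ft_force: [1.0, 0.2, 1.4]
grip_width: 0.0501
grip_force: 0.0
```

Emit:
{"api": "tcp_steps", "payload": {
  "offsets": {"increments": [[0, 0, 0, 0], [0, 0, 0, 0], [0, 0, 0, 0], [0, 0, 0, 0], [0, 0, 0, 0], [0, 0, 0, 0], [0, 0, 0, 0], [0, 0, 0, 0], [0, 0, 0, 0], [0, 0, 0, 0], [0, 0, 0, 0], [0, 0, 0, 0]]},
  "finger_gap": 0,
  "grip_force": 20
}}

```text
time: 6.95
position: [0.5735, -0.2054, 0.1252]
tool_rot: [-0.004, 1.0, 0.0, -0.0]
ft_force: [0.0, 4.1, 4.5]
grip_width: 0.0093
grip_force: 20.0
```

Emit:
{"api": "tcp_steps", "payload": {
  "offsets": {"increments": [[0, 0, -0.01, 0], [0, 0, -0.02, 0], [0, 0, -0.03, 0], [0, 0, -0.03, 0], [0, 0, -0.03, 0], [0, 0, 0, 0]]}
}}

```text
time: 7.45
position: [0.5771, -0.209, 0.2523]
tool_rot: [-0.004, 1.0, -0.004, 0.006]
ft_force: [0.7, -0.5, 0.3]
grip_width: 0.0094
grip_force: 20.0
```

```bash
python3 -c "
from h import *
t=load('top0');C=onz(t,194.9,238.8,.018);a=np.radians(6)
ex=np.array([np.cos(a),np.sin(a)]);ey=np.array([-ex[1],ex[0]])
T=ex*(C[:2]@ex)+ey*.2606;print(C,T,onz(t,315,100,.15))
go(T[0],T[1],.24,np.radians(96))"
```

```text
[0.46607223 0.29530335 0.018     ] [0.46443823 0.31084988] [0.75771998 0.00867494 0.15      ]
t 7.45 turn -0.096 shift(after turn) [0.0577 0.5288 0.0123] now axes [0.1084 0.5209 0.0064] tilt 0.0147
```

Emit:
{"api": "tcp_steps", "payload": {
  "offsets": {"increments": [[0, 0, 0, -0.048], [0, 0, 0, -0.048], [0.004, 0.015, 0, 0], [0.004, 0.03, 0, 0], [0.004, 0.035, 0, 0], [0.004, 0.035, 0, 0], [0.004, 0.035, 0, 0], [0.004, 0.035, 0, 0], [0.004, 0.035, 0, 0], [0.004, 0.035, 0, 0], [0.004, 0.035, 0, 0], [0.004, 0.035, 0, 0], [0.004, 0.035, 0, 0], [0.004, 0.035, 0, 0], [0.004, 0.035, 0, 0], [0.0025, 0.035, 0, 0], [0.002, 0.03, 0, 0], [0.001, 0.0165, 0, 0], [0, 0, 0, 0], [0, 0, 0, 0]]}
}}

```text
time: 9.12
position: [0.463, 0.2968, 0.2448]
tool_rot: [-0.053, 0.999, -0.001, 0.0]
ft_force: [0.0, -1.1, -0.0]
grip_width: 0.009
grip_force: 20.0
```

```bash
python3 -c "
from h import *
t=load('top0');a=np.radians(6)
go(.4644,.3108,.007,a+np.pi/2);print(robot.get_obs()['grip_force']);c=snap('wrist','w2')
"
```

```text
t 9.1167 turn 0.002 shift(after turn) [-0.0028  0.0138  0.2378] now axes [-0.0028  0.0141  0.2377] tilt 0.0015
19.997821748256683
```

View pics/w2.png

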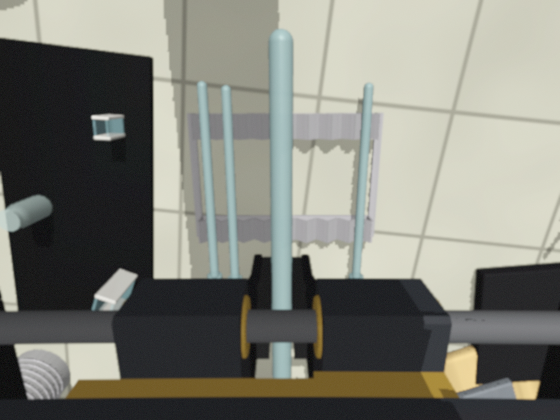

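The wrist picture shows the rod held at mid length. The rest rods lie at b (202,85)–(213,275), c (226,90)–(234,275) and d (369,88)–(357,275). The strips are at rows 113–138 and 215–240.

```bash
python3 -c "
from h import *
c=load('w2')
ey=0
for n,p,q,k in(('b',(202,88),(213,273),-.084),('c',(226,92),(234,273),-.06),('d',(369,90),(357,273),.084)):
    A=onz(c,*p,.019);B=onz(c,*q,.019);d=B-A;print(n,A,B,np.degrees(np.arctan2(d[1],d[0])))
    a=np.radians(6);e=np.array([-np.sin(a),np.cos(a)]);print('centre y',e@A[:2]-k,e@B[:2]-k)
for p in((285,113),(285,138),(285,215),(285,241)):print(onz(c,*p,.018))
q=R.from_quat(robot.get_obs()['tool_rot'])
"
```

```text
b [0.37986397 0.20709427 0.019     ] [0.58715312 0.22829892 0.019     ] 5.840755631683824
centre y 0.2502531911547802 0.2496740586501237
c [0.38103839 0.23150168 0.019     ] [0.58451247 0.25317447 0.019     ] 6.07986504836142
centre y 0.25040413146396145 0.2506893598755306
d [0.36378745 0.37589752 0.019     ] [0.56876565 0.39891358 0.019     ] 6.4066455016107415
centre y 0.25181216876837337 0.25327609108213267
[0.39507229 0.29352921 0.018     ]
[0.42046521 0.2963267  0.018     ]
[0.50600032 0.30574345 0.018     ]
[0.53759806 0.30921984 0.018     ]
```

Emit:
{"api": "tcp_steps", "payload": {
  "offsets": {"increments": [[-0.001, 0.007, 0.01, 0], [-0.0015, 0.008, 0.02, 0], [0, 0, 0.03, 0], [0, 0, 0.03, 0], [0, 0, 0.03, 0], [0, 0, 0.03, 0], [0, 0, 0.03, 0], [0, 0, 0.02, 0], [0, 0, 0.01, 0], [0, 0, 0, 0], [0, 0, 0, 0], [0, 0, 0, 0]]}
}}

```text
time: 10.17
position: [0.4653, 0.312, 0.0361]
tool_rot: [-0.052, 0.999, 0.0, 0.001]
ft_force: [0.5, 0.4, -0.6]
grip_width: 0.0094
grip_force: 20.0
```

```bash
python3 -c "
from h import *
go(.4643,.3119,.008,np.radians(96))"
```

```text
t 10.1667 turn -0.001 shift(after turn) [0.001  0.     0.0281] now axes [ 0.001  -0.      0.0281] tilt 0.0025
```

Emit:
{"api": "tcp_steps", "payload": {
  "offsets": {"increments": [[0.001, 0, 0.004, 0], [0, 0, 0.005, 0], [0, 0, 0.004, 0], [0, 0, 0.003, 0], [0, 0, 0.003, 0], [0, 0, 0.002, 0], [0, 0, 0, 0], [0, 0, 0, 0], [0, 0, 0, 0]]}
}}

```text
time: 10.92
position: [0.4631, 0.3125, 0.0144]
tool_rot: [-0.052, 0.999, 0.001, 0.0]
ft_force: [-1.7, 2.5, 3.7]
grip_width: 0.009
grip_force: 20.0
```

Emit:
{"api": "tcp_steps", "payload": {
  "offsets": {"increments": [[0, 0, 0.002, 0], [0, 0, 0.002, 0], [0, 0, 0.001, 0], [0, 0, 0, 0], [0, 0, 0, 0], [0, 0, 0, 0]]}
}}

```text
time: 11.42
position: [0.4636, 0.3126, 0.0118]
tool_rot: [-0.052, 0.999, 0.001, 0.001]
ft_force: [-4.4, 2.1, 20.9]
grip_width: 0.0092
grip_force: 20.0
```

```bash
python3 -c "
from h import *
c=snap('side','s2')
i=cv2.imread('pics/s2.png')[120:240,130:330];cv2.imwrite('pics/s2c.png',cv2.resize(i,None,fx=4,fy=4,interpolation=cv2.INTER_CUBIC))"
```

```text
(no output)
```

View pics/s2c.png

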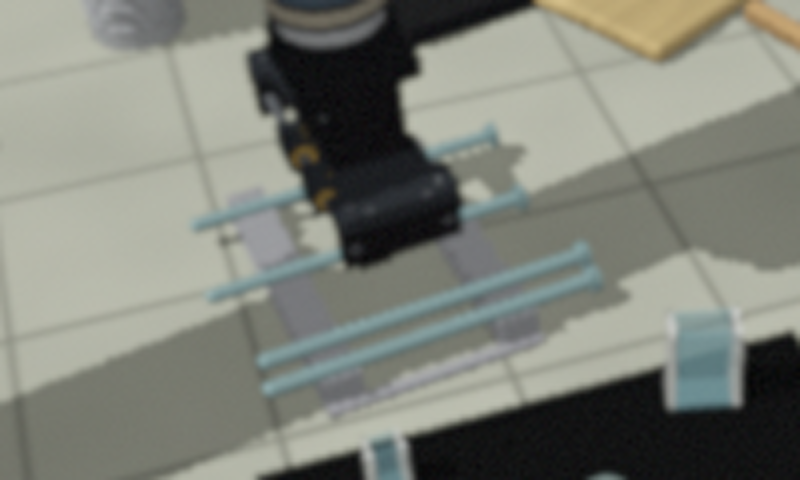

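The held rod runs from (183,194) to (260,169) in the full picture. It sits about halfway between rods c and d and is parallel to them, button to the same side. The contact force says it is seated, so I'll relieve the press a little and open.

Emit:
{"api": "tcp_steps", "payload": {
  "offsets": {"increments": [[0, 0, -0.001, 0], [0, 0, 0, 0], [0, 0, 0, 0]]}
}}

```text
time: 11.72
position: [0.4636, 0.3126, 0.0119]
tool_rot: [-0.052, 0.999, 0.001, 0.001]
ft_force: [-2.6, 2.8, 14.0]
grip_width: 0.0092
grip_force: 20.0
```

Emit:
{"api": "tcp_steps", "payload": {
  "offsets": {"increments": [[0, 0, 0, 0], [0, 0, 0, 0], [0, 0, 0, 0], [0, 0, 0, 0], [0, 0, 0, 0], [0, 0, 0, 0], [0, 0, 0, 0], [0, 0, 0, 0]]},
  "finger_gap": 0.034
}}

```text
time: 12.38
position: [0.463, 0.3117, 0.0098]
tool_rot: [-0.052, 0.999, -0.0, -0.0]
ft_force: [-0.1, -0.3, -0.2]
grip_width: 0.0338
grip_force: 0.0
```

```bash
python3 -c "
from h import *
s=snap('side','s3');a=np.radians(6);e=np.array([np.cos(a),np.sin(a)]);T=np.array([.4643,.3119])
for z in(.019,.026):print(proj(s,[*(T-e*.11),z]),proj(s,[*(T+e*.108),z]))
"
```

```text
[180.22053883 194.19636039] [258.98709804 169.12862186]
[179.66444238 192.16794127] [258.84044454 167.10447593]
```

Emit:
{"api": "tcp_steps", "payload": {
  "offsets": {"increments": [[0, 0, -0.01, 0], [0, 0, -0.02, 0], [0, 0, -0.03, 0], [0, 0, -0.035, 0], [0, 0, -0.035, 0], [0, 0, -0.035, 0], [0, 0, -0.035, 0.1], [0, 0, 0, 0.12], [0, 0, 0, 0.12], [0, 0, 0, 0.12], [0, 0, 0, 0.12], [0, 0, 0, 0.12], [0, 0, 0, 0.12], [0, 0, 0, 0.12], [0, 0, 0, 0.12], [0, 0, 0, 0.12], [0, 0, 0, 0.12], [0, 0, 0, 0.12], [0, 0, 0, 0.12], [0, 0, 0, 0.12]]},
  "finger_gap": 0.07
}}

```text
time: 14.1
position: [0.4627, 0.3117, 0.2108]
tool_rot: [0.704, 0.71, 0.0, 0.0]
ft_force: [0.2, -0.8, -0.1]
grip_width: 0.07
grip_force: 0.0
```

```bash
python3 -c "
from h import *
go(.62,.1164,.2,np.radians(-14))"
```

```text
t 14.1 turn 0.253 shift(after turn) [-0.1514  0.1999  0.0108] now axes [-0.1967  0.1555  0.0108] tilt 0.0002
```

Emit:
{"api": "tcp_steps", "payload": {
  "offsets": {"increments": [[0, 0, 0, 0.125], [0, 0, 0, 0.123], [-0.02, 0.026, 0, 0], [-0.023, 0.03, 0, 0], [-0.023, 0.03, 0, 0], [-0.023, 0.03, 0, 0], [-0.023, 0.03, 0, 0], [-0.023, 0.03, 0, 0], [-0.0165, 0.024, 0.01, 0], [0, 0, 0, 0], [0, 0, 0, 0], [0, 0, 0, 0]]}
}}

```text
time: 15.1
position: [0.6217, 0.1185, 0.2002]
tool_rot: [0.785, 0.62, -0.0, -0.001]
ft_force: [-0.1, -0.3, 0.1]
grip_width: 0.0699
grip_force: 0.0
```

```bash
python3 -c "
from h import *
go(.62,.1164,.06,np.radians(-14));c=snap('wrist','w3')
i=c['img'][:,:,::-1];cv2.imwrite('pics/w3b.png',cv2.resize(i[100:380,80:480],None,fx=2,fy=2,interpolation=cv2.INTER_CUBIC))
print(proj(c,[.62,.1164,.07]))"
```

```text
t 15.1 turn 0.011 shift(after turn) [-0.0024 -0.0011  0.1402] now axes [-0.0025 -0.0009  0.1402] tilt 0.0015
[280.3400048 204.5744278]
```

View pics/w3b.png

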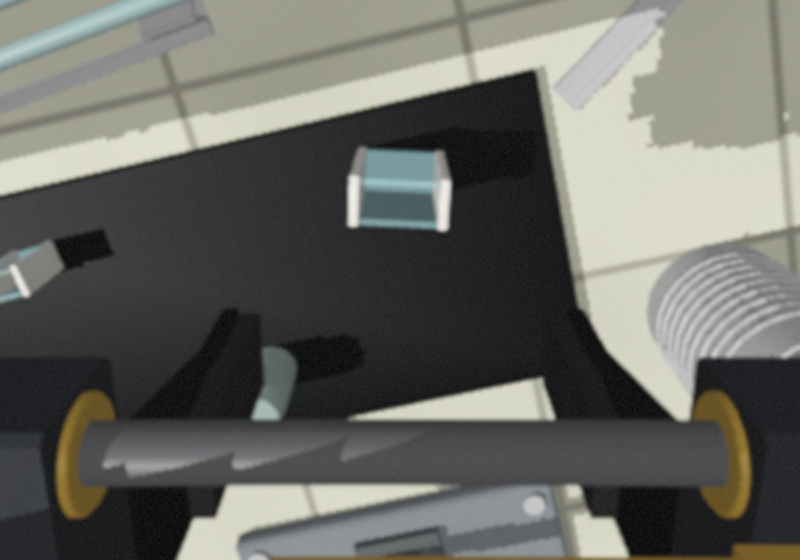

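The cell's rim corners in the enlarged picture are (349,176), (347,227), (452,180) and (449,231). It is nearly aligned with the fingers. The vial at (275,385) sits beside the left finger, so I'll check clearance there.

```bash
python3 -c "
from h import *
c=load('w3')
f=lambda u,v,z=.07:onz(c,80+u/2,100+v/2,z)
TL,BL,TR,BR=f(349,176),f(347,227),f(452,180),f(449,231)
M=(TL+BL+TR+BR)/4;dx=(TR+BR-TL-BL)/2;dy=(TL+TR-BL-BR)/2
print(M,np.hypot(*dx[:2]),np.hypot(*dy[:2]),np.degrees(np.arctan2(dx[1],dx[0])),np.degrees(np.arctan2(dy[1],dy[0]))-90)
t=load('top0');print('vial',onz(t,307.5,210,.05),f(267,412,.06))
go(M[0],M[1],.06,np.arctan2(dx[1],dx[0]))"
```

```text
[0.61997076 0.11883236 0.07      ] 0.043327361956628396 0.022426035359683676 -15.672781614604954 -16.147795532584837
vial [0.52563809 0.02720726 0.05      ] [0.53342214 0.02973365 0.06      ]
t 15.15 turn 0.041 shift(after turn) [-0.0007 -0.0014  0.1404] now axes [-0.0006 -0.0013  0.1404] tilt 0.0011
```

Emit:
{"api": "tcp_steps", "payload": {
  "offsets": {"increments": [[-0.0012, -0.0013, 0, 0.04], [0, 0, 0.01, 0], [0, 0, 0.02, 0], [0, 0, 0.03, 0], [0, 0, 0.03, 0], [0, 0, 0.03, 0], [0, 0, 0.02, 0], [0, 0, 0.015, 0], [0, 0, 0.01, 0], [0, 0, 0.005, 0], [0, 0, 0, 0], [0, 0, 0, 0], [0, 0, 0, 0]]}
}}

```text
time: 16.23
position: [0.622, 0.1176, 0.0313]
tool_rot: [0.797, 0.604, 0.001, 0.001]
ft_force: [-0.4, -1.1, 0.1]
grip_width: 0.0699
grip_force: 0.0
```

```bash
python3 -c "
from h import *
go(.62,.118,.03,np.radians(-15.8))"
```

```text
t 16.2333 turn 0.003 shift(after turn) [-0.0001 -0.0021  0.0013] now axes [-0.0001 -0.0021  0.0013] tilt 0.0024
```

Emit:
{"api": "tcp_steps", "payload": {
  "offsets": {"increments": [[0, -0.002, 0, 0], [0, 0, 0, 0], [0, 0, 0, 0], [0, 0, 0, 0], [0, 0, 0, 0], [0, 0, 0, 0], [0, 0, 0, 0], [0, 0, 0, 0], [0, 0, 0, 0], [0, 0, 0, 0], [0, 0, 0, 0], [0, 0, 0, 0]]},
  "finger_gap": 0.03,
  "grip_force": 12
}}

```text
time: 17.23
position: [0.6193, 0.1178, 0.0303]
tool_rot: [0.797, 0.604, 0.0, 0.0]
ft_force: [-0.6, -0.2, 3.3]
grip_width: 0.0416
grip_force: 12.0
```

Emit:
{"api": "tcp_steps", "payload": {
  "offsets": {"increments": [[0, 0, -0.01, 0], [0, 0, -0.02, 0], [0, 0, -0.03, 0], [0, 0, -0.035, 0], [0, 0, -0.035, 0], [0, 0, -0.035, 0], [0, 0, -0.03, 0], [0, 0, -0.012, 0], [0, 0, 0, -0.09], [0, 0, 0, -0.1], [0, 0, 0, -0.09], [0, 0, 0, 0]]}
}}

```text
time: 18.23
position: [0.6187, 0.1179, 0.2373]
tool_rot: [0.704, 0.71, -0.0, -0.0]
ft_force: [0.2, -0.9, -1.1]
grip_width: 0.0421
grip_force: 12.0
```

```bash
python3 -c "
from h import *
go(.5685,-.205,.235,np.radians(0.4));print(robot.get_obs()['grip_width'])"
```

```text
t 18.2333 turn 0.002 shift(after turn) [-0.3226 -0.0524  0.0023] now axes [-0.3225 -0.0529  0.0023] tilt 0.0005
0.04210775146221778
```

Emit:
{"api": "tcp_steps", "payload": {
  "offsets": {"increments": [[-0.01, -0.002, 0, 0], [-0.02, -0.004, 0, 0], [-0.03, -0.005, 0, 0], [-0.035, -0.006, 0, 0], [-0.035, -0.006, 0, 0], [-0.035, -0.006, 0, 0], [-0.035, -0.006, 0, 0], [-0.035, -0.006, 0, 0], [-0.035, -0.006, 0, 0], [-0.03, -0.004, 0, 0], [-0.016, -0.001, 0, 0], [-0.006, 0, 0, 0], [0, 0, 0, 0], [0, 0, 0, 0], [0, 0, 0, 0]]}
}}

```text
time: 19.48
position: [0.5694, -0.2026, 0.2369]
tool_rot: [0.704, 0.71, 0.0, -0.001]
ft_force: [0.2, -0.4, -0.0]
grip_width: 0.042
grip_force: 12.0
```

```bash
python3 -c "
from h import *
go(.569,-.205,.1203,np.radians(0.5))"
```

```text
t 19.4833 turn -0.0 shift(after turn) [-0.0024 -0.0004  0.1166] now axes [-0.0025 -0.0004  0.1166] tilt 0.0013
```

Emit:
{"api": "tcp_steps", "payload": {
  "offsets": {"increments": [[-0.002, 0, 0.005, 0], [0, 0, 0.01, 0], [0, 0, 0.015, 0], [0, 0, 0.02, 0], [0, 0, 0.02, 0], [0, 0, 0.02, 0], [0, 0, 0.015, 0], [0, 0, 0.008, 0], [0, 0, 0.003, 0], [0, 0, 0, 0], [0, 0, 0, 0], [0, 0, 0, 0], [0, 0, 0, 0], [0, 0, 0, 0], [0, 0, 0, 0]]}
}}

```text
time: 20.73
position: [0.5697, -0.2067, 0.1217]
tool_rot: [0.705, 0.71, 0.0, 0.001]
ft_force: [-0.5, -0.3, -0.9]
grip_width: 0.042
grip_force: 12.0
```

```bash
python3 -c "
from h import *
go(.569,-.205,.1203,np.radians(0.5))
a=cv2.resize(snap('side','s4')['img'][150:400,130:450],None,fx=1.5,fy=1.5)
b=cv2.resize(snap('top','t4')['img'][120:300,140:440],None,fx=1,fy=1)
c=snap('wrist','w4')['img'][100:380,100:460]
o=np.zeros((600,800,3),np.uint8);o[:375,:480]=a;o[380:560,:300]=b;o[:280,480:]=c[:,:320];cv2.imwrite('pics/fin.png',o[:,:,::-1])"
```

```text
t 20.7333 turn -0.002 shift(after turn) [ 0.0017 -0.0007  0.0014] now axes [ 0.0017 -0.0007  0.0014] tilt 0.0012
```

View pics/fin.png

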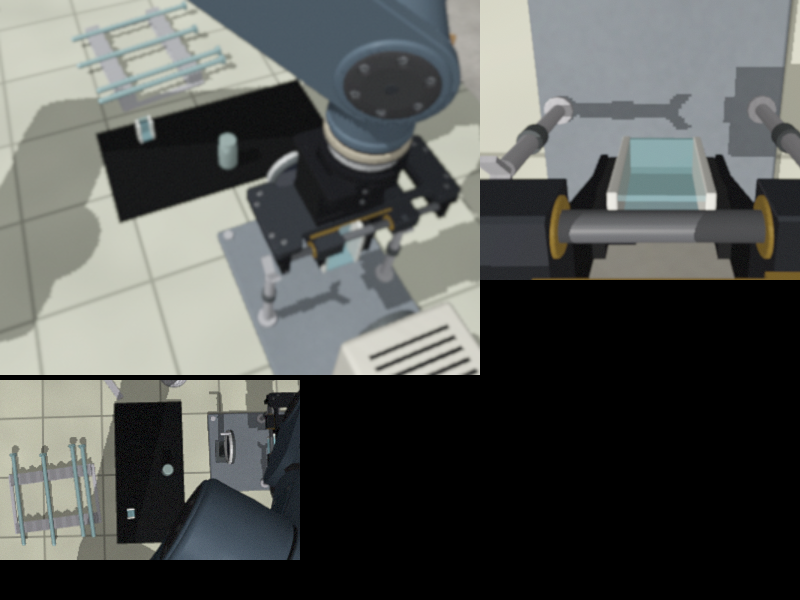

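The rod lies in its groove parallel to the others. In the side view its tail is near (80,65) with the button on the far side. The cell hangs upright between the pillars, square and clear, and its pose matches the target to about 2 mm.

```bash
python3 -c "
from rig import robot
print(robot.hand_in())"
```

```text
the job is handed in; nothing more can be done
None
```

I laid the rod in an empty groove of the rest, button on the others' side, and handed in with the cell held by its frosted faces in the beam, within about 2 mm of my measured target; `hand_in()` gave no verdict.

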